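Snap the cap onto the detergent canister and hold it down on its seal

TASK

Pick the blue cap up from the white tray, holding it gently because its wall is thin (a grip of about 30 N is plenty), and press it straight down onto the neck of the white-and-blue detergent canister until it clicks over the beads. Do not ease off when the resistance drops: push on steadily to about 10 N so the orange seal is squeezed, never slamming or ramming it, and finish while still holding the cap down like that. Leave everything else on the worktop undisturbed.

Things in the scene. Friction and masses are not known exactly. Their poses are not given: they have to be found in the camera images.
- cap: Blue ribbed snap cap, a cup turned mouth down, upright on the tray's 4 mm floor: 44 mm outer diameter, 46 mm tall, 40 g. Origin at the centre of its mouth (underside), z up. Inside, a lip of 28 mm bore, 3 mm tall, at the mouth; above it a 34 mm cavity 40 mm deep from the mouth. Grip it across its diameter at any yaw. Thin wall: keep the grip under 60 N; 25 to 40 N is enough to press it home.
- cap_top (a point): Centre of the cap's closed flat top, 46 mm above its origin.
- bottle: White detergent canister with blue label bands, 84 mm diameter, fixed on a grey 105 mm square foot. Origin at the centre of the foot's underside, on the worktop; z up. Body to 90 mm, then a shoulder up to a 41 mm wide collar, top at 128 mm. On it stands the neck, 25 mm diameter to 150 mm, tapering to 14 mm at its tip at 160 mm.
- neck_tip (a point): Centre of the canister neck's tip, 160 mm above the bottle's origin.
- neck_bead (a point): Axis point 141.5 mm above the bottle origin, level with four sprung round beads that stick out 3.5 mm. The lip meets them with the cap origin 147 mm above the bottle origin; resistance peaks near 7 N (6 to 9) at 145 to 143 mm, then drops with a click, and the beads pull the cap down with up to 9 N (141 to 135 mm); the lip meets the seal at 134.5 mm. Unpressed, a clicked cap rests at 134 mm.
- seal (a joint): Orange silicone seal ring (39 mm diameter) at the foot of the neck, top 134.5 mm above the bottle's origin: how far it is pressed down, in m; 0 free, 0.0045 fully squeezed (end stop). Springs back with 3 N per mm. An unpressed clicked cap leaves it at about 0.6 mm; a steady push of 6 to 12 N squeezes it 2 to 4 mm.
- tray: Shallow white drip tray, fixed, 140 x 220 mm (x, y), 12 mm high rim, floor 4 mm thick. Origin at the centre of its underside. The cap lies on its -y half, a peg on its +y half.
- peg_tray: Yellow clothes peg lying on the tray, 74 x 10 x 12 mm (long along x), origin at the centre of its underside; not to be disturbed.
- peg: Green clothes peg on the worktop, 74 x 10 x 12 mm, origin at the centre of its underside; bystander.
- softener: Closed green fabric softener bottle with a white cap, 68 mm diameter, 200 mm tall, origin at the centre of its underside; bystander, not the canister.
- cup: Smoked brown-grey cup, 64 mm diameter, 60 mm tall, origin at the centre of its underside; bystander.
- brush: Hand brush lying down, about 190 mm long along its own x, origin on the underside; bystander.
- tin: Red stain-remover tin, 72 mm diameter, 110 mm tall, origin at the centre of its underside; bystander.
- soap: Cream bar of soap, 85 x 55 x 28 mm, origin at the centre of its underside; bystander.
There are look-alikes about, which are no part of the job. There is more than one size of the cap; the job needs the smaller. What is shaped like the bottle but purple is not meant.

How it is judged:
By the outcome, as a careful person would: the job done as asked, in the order asked, and still so for the second after the job is handed in, while the arm keeps its last pose, push and grip.
It also fails if it takes over 48 s, if anything falls off the work surface, if the arm or the gripper's body presses on something with over 40 N, if the wrist force passes 120 N, or if a joint passes its speed limit or range.

ROBOT

A 6-joint arm with a two-finger parallel gripper is mounted at the origin on the work surface. World frame = base frame: x ahead of the robot, y to its left, z up, the work surface at z = 0. Lengths are in mm, angles in rad, forces in N, time in s.
With the tool pointing down it reaches from about 350 to 775 mm from the base axis. Payload 7.3 kg.
Tool frame: the origin (TCP) lies at the very end of the fingers, on their centre line; the grasp point (between the pads) lies 19 mm behind it; z points along the fingers, y is the line along which they close (so a half turn about z gives the same grasp; the last joint's range is limited). The gripper opens to 92 mm and grips with 3 to 60 N. Pads are 19 mm wide; open, the fingers measure 130 mm over their backs; the gripper's body (75 mm by 190 mm) begins 47 mm behind the grasp point.
Start: joints at [1.198, 0.342, 1.524, -0, 1.275, -0.146], TCP at [118.036, 511.581, 202.541] pointing down, gripper open.
Joint ranges: [-2.53, 2.53], [-0.77, 2.02], [0.04, 2.7], [-1, 4.14], [0.28, 2.66], [-3.11, 3.11]. Speed limits (rad/s): [2.57, 2.57, 3.14, 3.14, 3.14, 3.14].

INTERFACE

Orientations are given as [roll, pitch, yaw] about the fixed x, y, z axes, in that order (R = Rz(yaw) Ry(pitch) Rx(roll)).
In Python, from plant import bot gives the robot as it stands.
- The arm moves only by the tool send_rows, never from a script. Its argument "rows" is a list of rows, each an object of numbers: "x", "y", "z": the shift along the tool's x, y, z in units of 0.2 m (1.0 is 0.2 m); "ax", "ay", "az": the turn, a rotation vector about the tool's x, y, z in units of 60 degrees (1.0 is 60 degrees); "jaw": the opening, from -1 (shut) to 1 (fully open), so that 0 is half open. In form: [{"x": .., "y": .., "z": .., "ax": .., "ay": .., "az": .., "jaw": ..}, ...]. A call has exactly 10 rows; each row is the pose to reach, as a shift and turn from the pose commanded when the call began, along the tool's axes at that moment; what a row does not reach only later rows make up. A row lasts 1/8 s, in which the tool goes at most 62.5 mm and 10.7 degrees, less where a joint would pass 70% of its speed; a pose out of reach is approached as far as the arm can. A call with a number of a shift or a turn outside -1 to 1 is refused whole. A call with a gripper value outside its range is refused whole. The fingers move at their own pace and stop on an object; the grip force is fixed at half the most. Time passes only in rows, so rows that repeat a pose let the fingers close, or fill a call up. It gives the time, the measured TCP pose, the force, the opening and the grip force at its end, in the units of the state.
- bot.get_obs(): the state, without advancing time (a new reading comes with each control period).
- bot.capture(name): name is "scene" or "top" or "wrist"; returns (picture, depth): 400x640x3 uint8, red, green, blue; 400x640 float32, mm along the optical axis (not along the pixel's ray), 0 where there is no reading.
- bot.camera_model(name): a dict with "vertical_fov" (degrees; the focal length in pixels is half the picture's height over the tangent of half this angle, whatever the lens; pixels are square), "cx", "cy" (the principal point, pixels), "R" (3x3) and "t" (3): a world point X has camera coordinates R X + t; the wrist camera has in their place "T_tool_cam" (4x4, takes a point from camera to tool coordinates, whose origin is the TCP and whose axes are the flange's). Camera axes: x right, y down, z forward; pixel columns grow to the right and rows downward; lengths in mm; the calibration is good to about 2 mm. A picture is of the moment at which its call begins: read the wrist's pose just before it. camera_model takes no time and is no camera call.
- bot.close_job(): hands the job in; it is judged then, once.
The state is a dict: "time": time; "joint_positions": joint angles; "dq": joint speeds; "tau": joint torques, N m; "tool_pos": TCP position; "tcp_rot": TCP orientation; "contact_force": force on the tool from outside, world axes, zero at the start; "moment": the same for the moment, N m; "grip_width": finger opening in mm; "finger_force": force on a finger pad.
Only numpy, scipy, OpenCV 4.12 (cv2) and the standard library are available. Lean on these libraries where they do the work, as an engineer would, in place of code of your own. Each camera call takes 0.05 s, during which the arm holds its last target. There are 200 camera calls.

## Working session

There is one attempt and no reset: what is moved stays moved. The work goes in short steps, Python scripts to look and compute and a tool call to move; the robot and the scene stay as the last step left them, time stands still between calls to the robot, and variables do not carry over. Pictures are saved under pics/ and viewed, at most 10 in all, crops included, and the job is handed in when it is done.

Besides the shell and the picture viewer there is one more tool, called as name(argument=value, ...), one argument or row to a line, values as JSON. send_rows: Moves the arm, as the interface text tells. Its arguments: {"type":"object","properties":{"rows":{"type":"array","items":{"type":"object","properties":{"x":{"type":"number","minimum":-1,"maximum":1},"y":{"type":"number","minimum":-1,"maximum":1},"z":{"type":"number","minimum":-1,"maximum":1},"ax":{"type":"number","minimum":-1,"maximum":1},"ay":{"type":"number","minimum":-1,"maximum":1},"az":{"type":"number","minimum":-1,"maximum":1},"jaw":{"type":"number"}}}}},"required":["rows"]}

```bash
mkdir -p pics; ls; python3 - <<'E'
from plant import bot
import cv2,numpy as np
o=bot.get_obs();print({k:np.round(v,3).tolist() for k,v in o.items()})
for n in ["scene","top"]:
    p,d=bot.capture(n);np.savez(n+".npz",p=p,d=d);cv2.imwrite(f"pics/{n}.png",p[:,:,::-1]);print(bot.camera_model(n))
E
```

```text
pics
{'time': 0.0, 'joint_positions': [1.198, 0.343, 1.525, -0.0, 1.275, -0.146], 'dq': [0.001, -0.0, 0.0, 0.001, -0.0, -0.001], 'tau': [-0.003, -43.124, -24.421, 0.072, 0.056, -0.0], 'tool_pos': [117.856, 511.14, 201.831], 'tcp_rot': [-3.14, -0.0, 2.915], 'contact_force': [-0.437, 0.474, -0.175], 'moment': [0.041, -0.012, 0.014], 'finger_force': 0.0, 'grip_width': 91.502}
{'vertical_fov': 55.40014523535141, 'cx': 322.78599356234724, 'cy': 196.72031449387285, 'R': array([[ 0.87293454,  0.48745679, -0.01926583],
       [ 0.31927735, -0.60072763, -0.7329313 ],
       [-0.36884585,  0.6336499 , -0.68002981]]), 't': array([-455.16191752, -101.03702902, 1223.49316586])}
{'vertical_fov': 48.00964893616133, 'cx': 322.0090824067956, 'cy': 192.5208632399831, 'R': array([[ 0.00287117, -0.99989671, -0.01408299],
       [-0.99937865, -0.00237439, -0.03516628],
       [ 0.03512921,  0.0141752 , -0.99928224]]), 't': array([ -12.27105156,  526.67963939, 1337.92269465])}
```

View pics/scene.png

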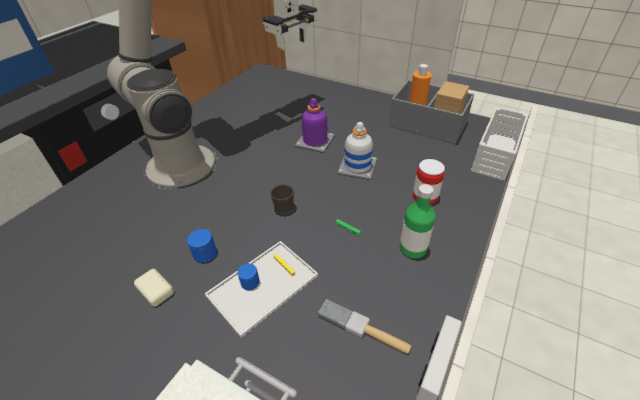

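View pics/top.png

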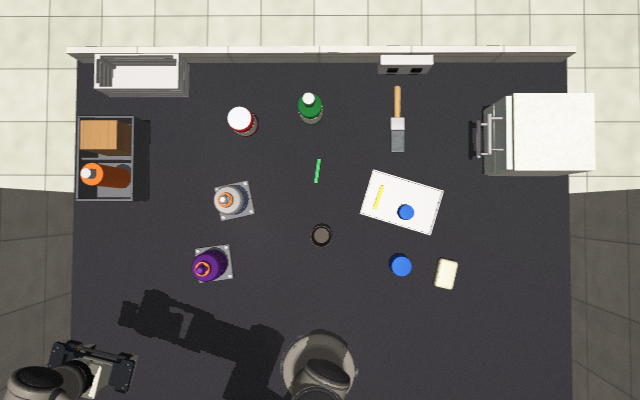

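The cap is on the tray at top (406,212) / scene (249,277). The canister is at top (230,200) / scene (358,150), with the purple look-alike and the larger cap beside it. Next I'll measure both.

```bash
cat > h.py <<'E'
import numpy as np
from plant import bot
def world(n,d,m=None):
    c=bot.camera_model(n) if m is None else m
    f=200/np.tan(np.radians(c["vertical_fov"])/2)
    v,u=np.mgrid[:400,:640]
    P=np.dstack([(u-c["cx"])/f*d,(v-c["cy"])/f*d,d])
    if "R" in c: return (P-c["t"])@c["R"]
    return P
def circ(q):
    from scipy.optimize import least_squares
    r=least_squares(lambda s:np.hypot(q[:,0]-s[0],q[:,1]-s[1])-s[2],[*q.mean(0)[:2],20],loss="soft_l1");return r.x
E
python3 - <<'E'
from h import *
import cv2
for n,cap,bot_ in [("scene",(249,277),(358,150)),("top",(406,212),(230,200))]:
    z=np.load(n+".npz");p=z["p"].astype(int);d=z["d"];W=world(n,d);v,u=np.mgrid[:400,:640]
    near=np.hypot(u-cap[0],v-cap[1])<28
    blue=(p[...,2]>p[...,0]+60)&near&(d>0)
    q=W[blue]; zt=np.percentile(q[:,2],97); t=q[q[:,2]>zt-5]
    print(n,"cap",zt,"top mid",(t.min(0)+t.max(0))/2,"mean",t.mean(0),"ext",np.ptp(t,axis=0))
    print("  side circ",circ(q[(q[:,2]>10)&(q[:,2]<zt-6)]) if n=="scene" else "")
    near=(np.hypot(u-bot_[0],v-bot_[1])<45)&(d>0)
    q=W[near]
    for a,b in [(-10,10),(30,88),(120,127),(130,136),(138,148),(155,170)]:
        s=q[(q[:,2]>a)&(q[:,2]<b)]
        if a>0 and len(s): s=s[np.hypot(*(s[:,:2]-np.median(s[:,:2],0)).T)<60]
        if len(s)>4: print("  ",a,b,len(s),s.mean(0).round(1),np.ptp(s,axis=0).round(1),circ(s).round(1))
E
```

```text
scene cap 52.97564567566321 top mid [ 469.89844087 -255.58489042   51.24862668] mean [ 470.43839294 -256.54043546   51.09514869] ext [43.13360551 41.99982149  6.06009878]
  side circ [ 469.18296489 -255.16783102   21.635878  ]
   -10 10 4649 [470.3 348.5   1.8] [345.1 490.5  13.9] [456.3 344.4 153.7]
   30 88 432 [515.  224.3  59.6] [81.3 62.5 57.4] [502.1 255.   42.1]
   120 127 30 [507.7 240.8 123.1] [36.6 26.4  6.9] [501.7 255.7  21. ]
   130 136 37 [508.3 244.5 133.7] [33.  31.5  5.9] [503.1 253.4  16.9]
   138 148 35 [506.1 246.4 143.8] [28.6 24.   9.1] [501.8 254.9  13.7]
   155 170 29 [503.7 250.8 159.1] [18.6 18.4  7.2] [502.7 252.5   7.2]
top cap 54.08185774328751 top mid [ 469.40959526 -256.31626333   52.47276143] mean [ 469.67631206 -256.89341616   51.34764994] ext [40.5564881  37.27025406  6.68100791]
  side circ 
   -10 10 5342 [504.1 269.   -0.6] [267.6 270.7  19.8] [503.8 266.6 103.6]
   30 88 108 [500.1 218.7  63.9] [82.7 39.8 57.7] [503.1 252.3  42. ]
   120 127 22 [500.7 241.2 123.5] [41.2 42.5  5.8] [502.6 253.9  21.1]
   130 136 54 [502.6 248.  133.7] [35.5 38.9  5.8] [503.1 253.4  17.5]
   138 148 30 [501.8 248.  143.3] [30.  28.6  8.9] [503.3 253.   13.9]
   155 170 36 [502.5 252.3 158.6] [18.7 15.4  8.2] [502.5 251.6   6.4]
```

send_rows(
  rows=[
    {"x": -0.1,"y": -0.03,"z": -0.03,"az": -0.03,"jaw": 1},
    {"x": -0.2,"y": -0.06,"z": -0.06,"az": -0.06,"jaw": 1},
    {"x": -0.32,"y": -0.09,"z": -0.09,"az": -0.09,"jaw": 1},
    {"x": -0.44,"y": -0.12,"z": -0.12,"az": -0.12,"jaw": 1},
    {"x": -0.56,"y": -0.16,"z": -0.15,"az": -0.15,"jaw": 1},
    {"x": -0.68,"y": -0.2,"z": -0.18,"az": -0.18,"jaw": 1},
    {"x": -0.8,"y": -0.23,"z": -0.21,"az": -0.2,"jaw": 1},
    {"x": -0.9,"y": -0.26,"z": -0.24,"az": -0.216,"jaw": 1},
    {"x": -0.99,"y": -0.285,"z": -0.27,"az": -0.216,"jaw": 1},
    {"x": -0.99,"y": -0.285,"z": -0.3,"az": -0.216,"jaw": 1},
  ],
)

```text
schema error: expected keys x, y, z, ax, ay, az, jaw
```

send_rows(
  rows=[
    {"x": -0.1,"y": -0.03,"z": -0.03,"ax": 0,"ay": 0,"az": -0.03,"jaw": 1},
    {"x": -0.2,"y": -0.06,"z": -0.06,"ax": 0,"ay": 0,"az": -0.06,"jaw": 1},
    {"x": -0.32,"y": -0.09,"z": -0.09,"ax": 0,"ay": 0,"az": -0.09,"jaw": 1},
    {"x": -0.44,"y": -0.12,"z": -0.12,"ax": 0,"ay": 0,"az": -0.12,"jaw": 1},
    {"x": -0.56,"y": -0.16,"z": -0.15,"ax": 0,"ay": 0,"az": -0.15,"jaw": 1},
    {"x": -0.68,"y": -0.2,"z": -0.18,"ax": 0,"ay": 0,"az": -0.18,"jaw": 1},
    {"x": -0.8,"y": -0.23,"z": -0.21,"ax": 0,"ay": 0,"az": -0.2,"jaw": 1},
    {"x": -0.9,"y": -0.26,"z": -0.24,"ax": 0,"ay": 0,"az": -0.216,"jaw": 1},
    {"x": -0.99,"y": -0.285,"z": -0.27,"ax": 0,"ay": 0,"az": -0.216,"jaw": 1},
    {"x": -0.99,"y": -0.285,"z": -0.3,"ax": 0,"ay": 0,"az": -0.216,"jaw": 1},
  ],
)

```text
time: 1.35
tool_pos: [298.9, 411.0, 262.6]
tcp_rot: [-3.141, -0.0, 3.139]
contact_force: [0.5, 0.0, -0.3]
grip_width: 92.0
finger_force: 0.0
```

send_rows(
  rows=[
    {"x": -0.1,"y": -0.08,"z": 0,"ax": 0,"ay": 0,"az": 0,"jaw": 1},
    {"x": -0.22,"y": -0.18,"z": 0,"ax": 0,"ay": 0,"az": 0,"jaw": 1},
    {"x": -0.36,"y": -0.3,"z": 0,"ax": 0,"ay": 0,"az": 0,"jaw": 1},
    {"x": -0.5,"y": -0.42,"z": 0,"ax": 0,"ay": 0,"az": 0,"jaw": 1},
    {"x": -0.64,"y": -0.54,"z": 0,"ax": 0,"ay": 0,"az": 0,"jaw": 1},
    {"x": -0.76,"y": -0.64,"z": 0,"ax": 0,"ay": 0,"az": 0,"jaw": 1},
    {"x": -0.86,"y": -0.72,"z": 0,"ax": 0,"ay": 0,"az": 0,"jaw": 1},
    {"x": -0.93,"y": -0.77,"z": 0,"ax": 0,"ay": 0,"az": 0,"jaw": 1},
    {"x": -0.955,"y": -0.785,"z": 0,"ax": 0,"ay": 0,"az": 0,"jaw": 1},
    {"x": -0.955,"y": -0.785,"z": 0,"ax": 0,"ay": 0,"az": 0,"jaw": 1},
  ],
)

```text
time: 2.6
tool_pos: [488.8, 254.8, 262.5]
tcp_rot: [3.141, -0.0, 3.141]
contact_force: [0.6, -0.1, -0.3]
grip_width: 91.6
finger_force: 0.0
```

```bash
cat >> h.py <<'E'
from scipy.spatial.transform import Rotation as Rt
def wrist():
    o=bot.get_obs();m=bot.camera_model("wrist");p,d=bot.capture("wrist")
    T=np.array(m["T_tool_cam"]);P=world("wrist",d,m)
    P=P@T[:3,:3].T+T[:3,3]
    return p,d,P@Rt.from_euler("xyz",o["tcp_rot"]).as_matrix().T+o["tool_pos"],o
E
python3 - <<'E'
from h import *
import cv2
p,d,W,o=wrist();np.savez("w1.npz",p=p,d=d,W=W);cv2.imwrite("pics/w1.png",p[:,:,::-1])
print(o["tool_pos"],o["tcp_rot"],bot.camera_model("wrist"))
m=(d>0)&(np.hypot(W[...,0]-502,W[...,1]-254)<60)
q=W[m]
for a,b in [(30,88),(120,127),(130,136),(138,148),(155,157),(157,159),(159,165)]:
    s=q[(q[:,2]>a)&(q[:,2]<b)]
    if len(s)>4: print(a,b,len(s),s.mean(0).round(1),np.ptp(s,axis=0).round(1),circ(s).round(1))
E
```

```text
[488.78607036 254.82674328 262.4645173 ] [ 3.14130597e+00 -3.59475911e-04  3.14111506e+00] {'vertical_fov': 67.70685593271327, 'cx': 318.91152711231865, 'cy': 199.92590630076623, 'T_tool_cam': array([[-2.93667612e-04, -9.65628539e-01, -2.59925832e-01,
         7.02687594e+01],
       [ 9.99999948e-01, -2.49085489e-04, -2.04456555e-04,
        -8.41821636e-01],
       [ 1.32685332e-04, -2.59925878e-01,  9.65628562e-01,
        -1.81520259e+02],
       [ 0.00000000e+00,  0.00000000e+00,  0.00000000e+00,
         1.00000000e+00]])}
30 88 258 [465.6 254.   63.8] [28.7 76.4 57.1] [502.6 254.   42.1]
120 127 94 [488.7 253.8 124.5] [24.4 40.   7. ] [502.4 254.1  20.1]
130 136 405 [498.5 254.1 133.6] [38.3 38.8  5.7] [503.5 254.1  17.5]
138 148 156 [496.5 254.1 144.7] [30.5 30.4  9.7] [502.8 254.1  13.7]
155 157 44 [500.4 254.1 155.9] [19.3 18.2  2. ] [502.8 254.2   8.7]
157 159 91 [501.5 253.9 158.2] [15.5 17.   2. ] [502.5 254.2   6.8]
159 165 112 [502.5 254.4 159.7] [14.7 12.9  2.2] [502.3 254.3   4.9]
```

The canister axis is at (502.6, 254.1), and all three cameras agree. Next I'll cross over to the cap.

send_rows(
  rows=[
    {"x": 0,"y": -0.08,"z": 0,"ax": 0,"ay": 0,"az": 0,"jaw": 1},
    {"x": 0,"y": -0.18,"z": 0,"ax": 0,"ay": 0,"az": 0,"jaw": 1},
    {"x": 0.01,"y": -0.28,"z": 0,"ax": 0,"ay": 0,"az": 0,"jaw": 1},
    {"x": 0.02,"y": -0.38,"z": 0,"ax": 0,"ay": 0,"az": 0,"jaw": 1},
    {"x": 0.02,"y": -0.48,"z": 0,"ax": 0,"ay": 0,"az": 0,"jaw": 1},
    {"x": 0.03,"y": -0.58,"z": 0,"ax": 0,"ay": 0,"az": 0,"jaw": 1},
    {"x": 0.03,"y": -0.68,"z": 0,"ax": 0,"ay": 0,"az": 0,"jaw": 1},
    {"x": 0.04,"y": -0.78,"z": 0,"ax": 0,"ay": 0,"az": 0,"jaw": 0.8},
    {"x": 0.04,"y": -0.88,"z": 0,"ax": 0,"ay": 0,"az": 0,"jaw": 0.8},
    {"x": 0.04,"y": -0.98,"z": 0,"ax": 0,"ay": 0,"az": 0,"jaw": 0.8},
  ],
)

```text
time: 3.9
tool_pos: [480.5, 56.8, 262.7]
tcp_rot: [3.142, 0.0, 3.14]
contact_force: [-0.0, 0.2, 0.2]
grip_width: 82.6
finger_force: 0.0
```

send_rows(
  rows=[
    {"x": 0,"y": -0.1,"z": 0,"ax": 0,"ay": 0,"az": 0,"jaw": 0.8},
    {"x": 0,"y": -0.2,"z": 0,"ax": 0,"ay": 0,"az": 0,"jaw": 0.8},
    {"x": 0.01,"y": -0.3,"z": 0,"ax": 0,"ay": 0,"az": 0,"jaw": 0.8},
    {"x": 0.02,"y": -0.4,"z": 0,"ax": 0,"ay": 0,"az": 0,"jaw": 0.8},
    {"x": 0.02,"y": -0.5,"z": 0,"ax": 0,"ay": 0,"az": 0,"jaw": 0.8},
    {"x": 0.03,"y": -0.6,"z": 0,"ax": 0,"ay": 0,"az": 0,"jaw": 0.8},
    {"x": 0.03,"y": -0.7,"z": 0.02,"ax": 0,"ay": 0,"az": 0,"jaw": 0.8},
    {"x": 0.04,"y": -0.8,"z": 0.05,"ax": 0,"ay": 0,"az": 0,"jaw": 0.8},
    {"x": 0.04,"y": -0.9,"z": 0.1,"ax": 0,"ay": 0,"az": 0,"jaw": 0.8},
    {"x": 0.04,"y": -0.99,"z": 0.15,"ax": 0,"ay": 0,"az": 0,"jaw": 0.8},
  ],
)

```text
time: 5.15
tool_pos: [472.2, -141.1, 232.3]
tcp_rot: [-3.141, 0.0, 3.14]
contact_force: [0.3, 0.2, 0.7]
grip_width: 82.3
finger_force: 0.0
```

send_rows(
  rows=[
    {"x": 0,"y": -0.1,"z": 0.05,"ax": 0,"ay": 0,"az": 0,"jaw": 0.8},
    {"x": 0,"y": -0.2,"z": 0.1,"ax": 0,"ay": 0,"az": 0,"jaw": 0.8},
    {"x": 0.01,"y": -0.3,"z": 0.16,"ax": 0,"ay": 0,"az": 0,"jaw": 0.8},
    {"x": 0.02,"y": -0.4,"z": 0.22,"ax": 0,"ay": 0,"az": 0,"jaw": 0.8},
    {"x": 0.02,"y": -0.48,"z": 0.28,"ax": 0,"ay": 0,"az": 0,"jaw": 0.8},
    {"x": 0.02,"y": -0.54,"z": 0.34,"ax": 0,"ay": 0,"az": 0,"jaw": 0.8},
    {"x": 0.02,"y": -0.57,"z": 0.4,"ax": 0,"ay": 0,"az": 0,"jaw": 0.8},
    {"x": 0.02,"y": -0.57,"z": 0.44,"ax": 0,"ay": 0,"az": 0,"jaw": 0.8},
    {"x": 0.02,"y": -0.57,"z": 0.46,"ax": 0,"ay": 0,"az": 0,"jaw": 0.8},
    {"x": 0.02,"y": -0.57,"z": 0.46,"ax": 0,"ay": 0,"az": 0,"jaw": 0.8},
  ],
)

```text
time: 6.4
tool_pos: [468.8, -253.1, 140.5]
tcp_rot: [3.141, -0.0, -3.142]
contact_force: [0.1, -0.8, -0.0]
grip_width: 82.7
finger_force: 0.0
```

```bash
python3 - <<'E'
from h import *
import cv2
p,d,W,o=wrist();cv2.imwrite("pics/w2.png",p[:,:,::-1]);q=p.astype(int)
print(o["tool_pos"],o["tcp_rot"],o["grip_width"])
m=(d>0)&(np.hypot(W[...,0]-469.5,W[...,1]+255.8)<40)&(q[...,2]>q[...,0]+50)
q=W[m]
for a,b in [(8,30),(15,44),(46,60)]:
    s=q[(q[:,2]>a)&(q[:,2]<b)]
    if len(s)>4: print(a,b,len(s),s.mean(0).round(1),((s.min(0)+s.max(0))/2).round(1),np.ptp(s,axis=0).round(1),circ(s).round(1))
E
```

```text
[ 468.8232704  -253.10815195  140.46164535] [ 3.14134057e+00 -4.32984843e-05 -3.14154830e+00] 82.65924065674398
8 30 30 [ 449.  -252.8   25.3] [ 451.2 -251.4   24.9] [ 8.4 23.3  9.8] [ 467.2 -255.7   19.7]
15 44 116 [ 449.5 -252.6   34.6] [ 452.  -253.9   32. ] [10.2 30.9 23.9] [ 468.7 -256.2   21.1]
46 60 1524 [ 468.3 -255.9   49.3] [ 468.9 -256.1   48.8] [43.  40.7  5.5] [ 468.4 -255.9   14.9]
```

View pics/w2.png

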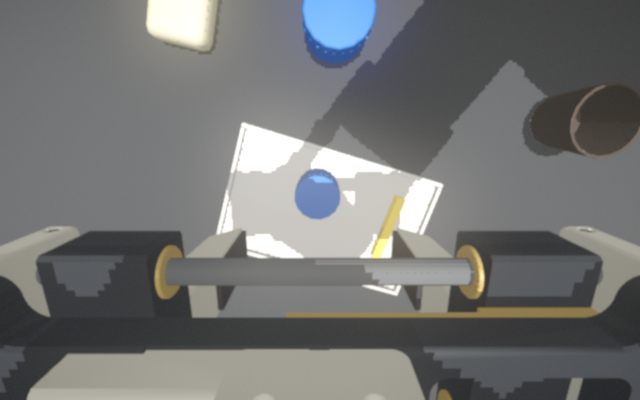

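The wrist view shows the cap at (317,194), measured at (469,-256), with the yellow peg at (390,228) to its right. I'll narrow the jaw, lower and grip.

send_rows(
  rows=[
    {"x": 0,"y": -0.014,"z": 0.06,"ax": 0,"ay": 0,"az": 0,"jaw": 0.35},
    {"x": 0,"y": -0.014,"z": 0.14,"ax": 0,"ay": 0,"az": 0,"jaw": 0.35},
    {"x": 0,"y": -0.014,"z": 0.22,"ax": 0,"ay": 0,"az": 0,"jaw": 0.35},
    {"x": 0,"y": -0.014,"z": 0.3,"ax": 0,"ay": 0,"az": 0,"jaw": 0.35},
    {"x": 0,"y": -0.014,"z": 0.38,"ax": 0,"ay": 0,"az": 0,"jaw": 0.35},
    {"x": 0,"y": -0.014,"z": 0.45,"ax": 0,"ay": 0,"az": 0,"jaw": 0.35},
    {"x": 0,"y": -0.014,"z": 0.51,"ax": 0,"ay": 0,"az": 0,"jaw": 0.35},
    {"x": 0,"y": -0.014,"z": 0.56,"ax": 0,"ay": 0,"az": 0,"jaw": 0.35},
    {"x": 0,"y": -0.014,"z": 0.59,"ax": 0,"ay": 0,"az": 0,"jaw": 0.35},
    {"x": 0,"y": -0.014,"z": 0.59,"ax": 0,"ay": 0,"az": 0,"jaw": 0.35},
  ],
)

```text
time: 7.7
tool_pos: [468.6, -256.3, 22.2]
tcp_rot: [3.141, -0.0, 3.141]
contact_force: [-0.7, 0.1, 0.2]
grip_width: 62.2
finger_force: 0.0
```

send_rows(
  rows=[
    {"x": 0,"y": 0,"z": 0,"ax": 0,"ay": 0,"az": 0,"jaw": 0.2},
    {"x": 0,"y": 0,"z": 0,"ax": 0,"ay": 0,"az": 0,"jaw": 0.1},
    {"x": 0,"y": 0,"z": 0,"ax": 0,"ay": 0,"az": 0,"jaw": 0},
    {"x": 0,"y": 0,"z": 0,"ax": 0,"ay": 0,"az": 0,"jaw": -0.1},
    {"x": 0,"y": 0,"z": 0,"ax": 0,"ay": 0,"az": 0,"jaw": -0.2},
    {"x": 0,"y": 0,"z": 0,"ax": 0,"ay": 0,"az": 0,"jaw": -0.4},
    {"x": 0,"y": 0,"z": 0,"ax": 0,"ay": 0,"az": 0,"jaw": -0.6},
    {"x": 0,"y": 0,"z": 0,"ax": 0,"ay": 0,"az": 0,"jaw": -1},
    {"x": 0,"y": 0,"z": 0,"ax": 0,"ay": 0,"az": 0,"jaw": -1},
    {"x": 0,"y": 0,"z": 0,"ax": 0,"ay": 0,"az": 0,"jaw": -1},
  ],
)

```text
time: 8.95
tool_pos: [468.8, -256.4, 22.6]
tcp_rot: [-3.142, 0.0, 3.141]
contact_force: [-0.3, 1.5, 4.5]
grip_width: 41.9
finger_force: 30.0
```

send_rows(
  rows=[
    {"x": 0,"y": 0,"z": -0.03,"ax": 0,"ay": 0,"az": 0,"jaw": -1},
    {"x": 0,"y": 0,"z": -0.1,"ax": 0,"ay": 0,"az": 0,"jaw": -1},
    {"x": 0,"y": 0,"z": -0.2,"ax": 0,"ay": 0,"az": 0,"jaw": -1},
    {"x": 0,"y": 0,"z": -0.32,"ax": 0,"ay": 0,"az": 0,"jaw": -1},
    {"x": 0,"y": 0,"z": -0.45,"ax": 0,"ay": 0,"az": 0,"jaw": -1},
    {"x": 0,"y": 0,"z": -0.6,"ax": 0,"ay": 0,"az": 0,"jaw": -1},
    {"x": 0,"y": 0,"z": -0.75,"ax": 0,"ay": 0,"az": 0,"jaw": -1},
    {"x": 0,"y": 0,"z": -0.88,"ax": 0,"ay": 0,"az": 0,"jaw": -1},
    {"x": 0,"y": 0,"z": -0.96,"ax": 0,"ay": 0,"az": 0,"jaw": -1},
    {"x": 0,"y": 0,"z": -1,"ax": 0,"ay": 0,"az": 0,"jaw": -1},
  ],
)

```text
time: 10.2
tool_pos: [468.9, -256.6, 224.1]
tcp_rot: [-3.14, 0.002, 3.141]
contact_force: [-0.3, 0.0, -0.3]
grip_width: 41.7
finger_force: 30.0
```

```bash
python3 - <<'E'
from h import *
import cv2
p,d,W,o=wrist();cv2.imwrite("pics/w3.png",p[:,:,::-1]);q=p.astype(int)
print(o["tool_pos"],o["tcp_rot"],o["grip_width"],o["contact_force"])
t=o["tool_pos"]
m=(d>0)&(np.hypot(W[...,0]-t[0],W[...,1]-t[1])<40)&(q[...,2]>q[...,0]+50)&(W[...,2]>150)
s=W[m]-t
print(len(s),s.min(0),s.max(0))
for n in ["scene","top"]:
    p,d=bot.capture(n);cv2.imwrite(f"pics/{n}3.png",p[:,:,::-1]);q=p.astype(int)
    W=world(n,d);m=(d>0)&(np.hypot(W[...,0]-t[0],W[...,1]-t[1])<40)&(q[...,2]>q[...,0]+50)&(W[...,2]>150)
    s=W[m]-t
    if len(s):print(n,len(s),np.percentile(s,[2,98],axis=0).round(1),circ(s))
    if n=="scene": cv2.imwrite("pics/c3.png",cv2.resize(p[120:330,120:400,::-1],None,fx=2.5,fy=2.5))
E
```

```text
[ 468.91416688 -256.5710285   224.06204416] [-3.14037898e+00  1.61076383e-03  3.14100983e+00] 41.68731920793208 [-0.34207475  0.04885402 -0.27211164]
3757 [-32.29787602 -21.84242878 -12.51548767] [  5.01442884  20.6501788  102.93467461]
scene 589 [[-13.  -22.8 -15.1]
 [ 22.6  17.2  29.9]] [ 3.86268154 -3.1646482  17.66630931]
```

View pics/c3.png

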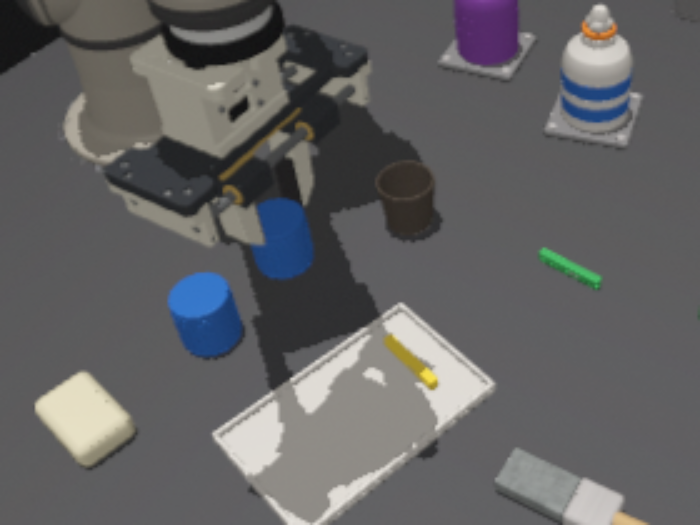

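View pics/w3.png

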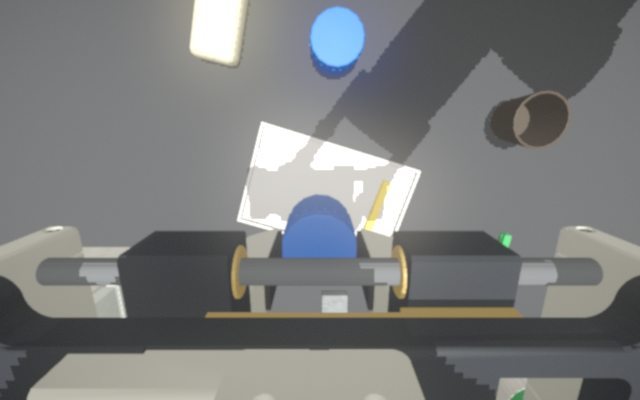

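send_rows(
  rows=[
    {"x": 0,"y": 0.05,"z": 0,"ax": 0,"ay": 0,"az": 0,"jaw": -1},
    {"x": 0,"y": 0.13,"z": 0,"ax": 0,"ay": 0,"az": 0,"jaw": -1},
    {"x": -0.01,"y": 0.23,"z": 0,"ax": 0,"ay": 0,"az": 0,"jaw": -1},
    {"x": -0.02,"y": 0.33,"z": 0,"ax": 0,"ay": 0,"az": 0,"jaw": -1},
    {"x": -0.02,"y": 0.44,"z": 0,"ax": 0,"ay": 0,"az": 0,"jaw": -1},
    {"x": -0.03,"y": 0.55,"z": 0,"ax": 0,"ay": 0,"az": 0,"jaw": -1},
    {"x": -0.04,"y": 0.66,"z": 0,"ax": 0,"ay": 0,"az": 0,"jaw": -1},
    {"x": -0.04,"y": 0.77,"z": 0,"ax": 0,"ay": 0,"az": 0,"jaw": -1},
    {"x": -0.05,"y": 0.88,"z": 0,"ax": 0,"ay": 0,"az": 0,"jaw": -1},
    {"x": -0.05,"y": 0.98,"z": 0,"ax": 0,"ay": 0,"az": 0,"jaw": -1},
  ],
)

```text
time: 11.6
tool_pos: [478.8, -58.4, 222.6]
tcp_rot: [3.141, 0.0, -3.141]
contact_force: [-0.2, 0.2, -0.1]
grip_width: 42.0
finger_force: 30.0
```

send_rows(
  rows=[
    {"x": 0,"y": 0.1,"z": 0,"ax": 0,"ay": 0,"az": 0,"jaw": -1},
    {"x": 0,"y": 0.2,"z": 0,"ax": 0,"ay": 0,"az": 0,"jaw": -1},
    {"x": -0.01,"y": 0.3,"z": 0,"ax": 0,"ay": 0,"az": 0,"jaw": -1},
    {"x": -0.02,"y": 0.4,"z": 0,"ax": 0,"ay": 0,"az": 0,"jaw": -1},
    {"x": -0.02,"y": 0.5,"z": 0,"ax": 0,"ay": 0,"az": 0,"jaw": -1},
    {"x": -0.03,"y": 0.6,"z": 0,"ax": 0,"ay": 0,"az": 0,"jaw": -1},
    {"x": -0.04,"y": 0.7,"z": 0,"ax": 0,"ay": 0,"az": 0,"jaw": -1},
    {"x": -0.04,"y": 0.8,"z": 0,"ax": 0,"ay": 0,"az": 0,"jaw": -1},
    {"x": -0.05,"y": 0.89,"z": 0,"ax": 0,"ay": 0,"az": 0,"jaw": -1},
    {"x": -0.05,"y": 0.98,"z": 0,"ax": 0,"ay": 0,"az": 0,"jaw": -1},
  ],
)

```text
time: 12.85
tool_pos: [488.8, 137.0, 222.6]
tcp_rot: [3.142, 0.0, 3.141]
contact_force: [-0.1, -0.1, -1.2]
grip_width: 41.7
finger_force: 30.0
```

send_rows(
  rows=[
    {"x": -0.01,"y": 0.1,"z": 0,"ax": 0,"ay": 0,"az": 0,"jaw": -1},
    {"x": -0.02,"y": 0.2,"z": 0,"ax": 0,"ay": 0,"az": 0,"jaw": -1},
    {"x": -0.03,"y": 0.3,"z": 0,"ax": 0,"ay": 0,"az": 0,"jaw": -1},
    {"x": -0.04,"y": 0.39,"z": 0,"ax": 0,"ay": 0,"az": 0,"jaw": -1},
    {"x": -0.05,"y": 0.46,"z": 0,"ax": 0,"ay": 0,"az": 0,"jaw": -1},
    {"x": -0.06,"y": 0.52,"z": 0,"ax": 0,"ay": 0,"az": 0,"jaw": -1},
    {"x": -0.07,"y": 0.56,"z": 0,"ax": 0,"ay": 0,"az": 0,"jaw": -1},
    {"x": -0.07,"y": 0.59,"z": 0,"ax": 0,"ay": 0,"az": 0,"jaw": -1},
    {"x": -0.07,"y": 0.59,"z": 0,"ax": 0,"ay": 0,"az": 0,"jaw": -1},
    {"x": -0.07,"y": 0.59,"z": 0,"ax": 0,"ay": 0,"az": 0,"jaw": -1},
  ],
)

```text
time: 14.1
tool_pos: [503.0, 253.3, 222.5]
tcp_rot: [-3.142, -0.0, 3.141]
contact_force: [0.1, 0.8, 0.1]
grip_width: 41.8
finger_force: 30.0
```

```bash
cat > cyl.py <<'E'
from h import *
import cv2,sys
from scipy.optimize import least_squares
o=bot.get_obs();t=o["tool_pos"]
print(t,o["tcp_rot"],o["grip_width"],o["contact_force"])
p,d=bot.capture("scene");q=p.astype(int);W=world("scene",d)
cv2.imwrite(f"pics/{sys.argv[1]}.png",cv2.resize(p[20:220,220:500,::-1],None,fx=2.8,fy=2.8))
m=(d>0)&(np.hypot(W[...,0]-t[0],W[...,1]-t[1])<28)&(q[...,2]>q[...,0]+40)&(abs(W[...,2]-t[2]-3)<35)
v,u=np.where(m);print(len(u),u.min(),u.max(),v.min(),v.max())
s=W[m]-t;print(np.percentile(s,[2,98],axis=0).round(1))
f=lambda a:np.hypot(s[:,0]-a[0]-a[2]*s[:,2],s[:,1]-a[1]-a[3]*s[:,2])-22
r=least_squares(f,[0,0,0,0],loss="soft_l1");print("axis off/tilt",r.x,r.cost)
r=least_squares(lambda a:f([a[0],a[1],0,0]),[0,0],loss="soft_l1");print("no tilt",r.x,r.cost)
p,d,W,o=wrist();q=p.astype(int)
m=(d>0)&(np.hypot(W[...,0]-t[0],W[...,1]-t[1])<28)&(q[...,2]>q[...,0]+40)&(abs(W[...,2]-t[2]-5)<35)
s=W[m]-t;print("wrist",len(s),np.percentile(s,[2,98],axis=0).round(1))
E
python3 cyl.py c4
```

```text
[503.03628095 253.28642528 222.54264107] [-3.14150299e+00 -1.22912970e-05  3.14071299e+00] 41.80301031852779 [0.09764484 0.78691807 0.0620339 ]
268 353 368 91 113
[[-13.8 -23.6 -15.8]
 [ 22.4  16.1  29.9]]
axis off/tilt [ 0.05557322 -0.36232907 -0.11547859 -0.063233  ] 393.7478019521609
no tilt [-0.61241132 -0.61223537] 437.8301346995679
wrist 3846 [[-21.4 -21.   -8.9]
 [  4.   18.8  27.9]]
```

View pics/c4.png

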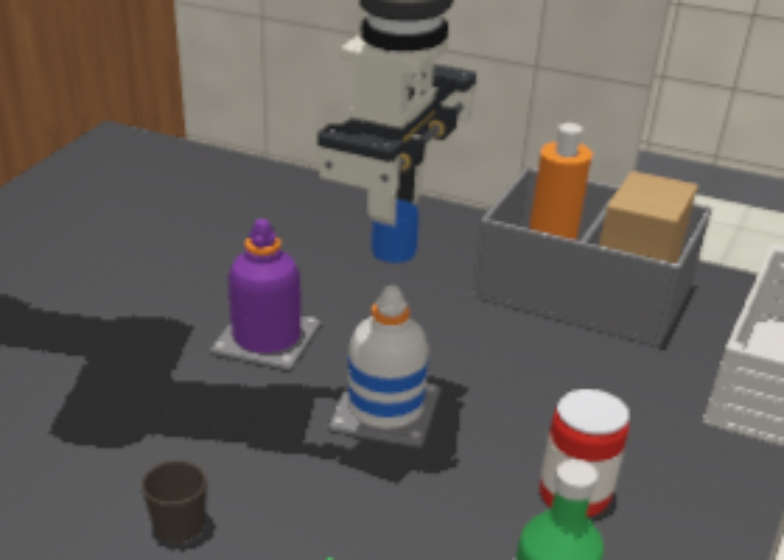

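The cap hangs upright in the grip, at about (393,230) in the crop and centred above the neck tip at (391,293). Next I'll lower it to just above the beads.

send_rows(
  rows=[
    {"x": 0.003,"y": 0.004,"z": 0.04,"ax": 0,"ay": 0,"az": 0,"jaw": -1},
    {"x": 0.003,"y": 0.004,"z": 0.09,"ax": 0,"ay": 0,"az": 0,"jaw": -1},
    {"x": 0.003,"y": 0.004,"z": 0.13,"ax": 0,"ay": 0,"az": 0,"jaw": -1},
    {"x": 0.003,"y": 0.004,"z": 0.17,"ax": 0,"ay": 0,"az": 0,"jaw": -1},
    {"x": 0.003,"y": 0.004,"z": 0.2,"ax": 0,"ay": 0,"az": 0,"jaw": -1},
    {"x": 0.003,"y": 0.004,"z": 0.22,"ax": 0,"ay": 0,"az": 0,"jaw": -1},
    {"x": 0.003,"y": 0.004,"z": 0.235,"ax": 0,"ay": 0,"az": 0,"jaw": -1},
    {"x": 0.003,"y": 0.004,"z": 0.245,"ax": 0,"ay": 0,"az": 0,"jaw": -1},
    {"x": 0.003,"y": 0.004,"z": 0.255,"ax": 0,"ay": 0,"az": 0,"jaw": -1},
    {"x": 0.003,"y": 0.004,"z": 0.26,"ax": 0,"ay": 0,"az": 0,"jaw": -1},
  ],
)

```text
time: 15.45
tool_pos: [502.4, 254.4, 170.5]
tcp_rot: [3.141, 0.0, 3.141]
contact_force: [0.1, 0.7, -1.5]
grip_width: 42.1
finger_force: 30.0
```

send_rows(
  rows=[
    {"x": 0,"y": 0,"z": 0.004,"ax": 0,"ay": 0,"az": 0,"jaw": -1},
    {"x": 0,"y": 0,"z": 0.008,"ax": 0,"ay": 0,"az": 0,"jaw": -1},
    {"x": 0,"y": 0,"z": 0.012,"ax": 0,"ay": 0,"az": 0,"jaw": -1},
    {"x": 0,"y": 0,"z": 0.016,"ax": 0,"ay": 0,"az": 0,"jaw": -1},
    {"x": 0,"y": 0,"z": 0.02,"ax": 0,"ay": 0,"az": 0,"jaw": -1},
    {"x": 0,"y": 0,"z": 0.024,"ax": 0,"ay": 0,"az": 0,"jaw": -1},
    {"x": 0,"y": 0,"z": 0.028,"ax": 0,"ay": 0,"az": 0,"jaw": -1},
    {"x": 0,"y": 0,"z": 0.032,"ax": 0,"ay": 0,"az": 0,"jaw": -1},
    {"x": 0,"y": 0,"z": 0.035,"ax": 0,"ay": 0,"az": 0,"jaw": -1},
    {"x": 0,"y": 0,"z": 0.035,"ax": 0,"ay": 0,"az": 0,"jaw": -1},
  ],
)

```text
time: 16.7
tool_pos: [503.0, 255.0, 164.3]
tcp_rot: [3.14, 0.002, 3.141]
contact_force: [-0.6, 2.5, 4.4]
grip_width: 42.1
finger_force: 30.0
```

send_rows(
  rows=[
    {"x": 0,"y": 0.003,"z": 0.003,"ax": 0,"ay": 0,"az": 0,"jaw": -1},
    {"x": 0,"y": 0.003,"z": 0.006,"ax": 0,"ay": 0,"az": 0,"jaw": -1},
    {"x": 0,"y": 0.003,"z": 0.009,"ax": 0,"ay": 0,"az": 0,"jaw": -1},
    {"x": 0,"y": 0.003,"z": 0.012,"ax": 0,"ay": 0,"az": 0,"jaw": -1},
    {"x": 0,"y": 0.003,"z": 0.015,"ax": 0,"ay": 0,"az": 0,"jaw": -1},
    {"x": 0,"y": 0.003,"z": 0.018,"ax": 0,"ay": 0,"az": 0,"jaw": -1},
    {"x": 0,"y": 0.003,"z": 0.021,"ax": 0,"ay": 0,"az": 0,"jaw": -1},
    {"x": 0,"y": 0.003,"z": 0.024,"ax": 0,"ay": 0,"az": 0,"jaw": -1},
    {"x": 0,"y": 0.003,"z": 0.027,"ax": 0,"ay": 0,"az": 0,"jaw": -1},
    {"x": 0,"y": 0.003,"z": 0.03,"ax": 0,"ay": 0,"az": 0,"jaw": -1},
  ],
)

```text
time: 17.95
tool_pos: [502.2, 255.0, 157.0]
tcp_rot: [-3.141, -0.001, 3.141]
contact_force: [-0.4, 1.5, -1.1]
grip_width: 41.7
finger_force: 30.0
```

It has clicked: the force dropped to −1 N. I'll keep pressing.

send_rows(
  rows=[
    {"x": 0,"y": 0,"z": 0.003,"ax": 0,"ay": 0,"az": 0,"jaw": -1},
    {"x": 0,"y": 0,"z": 0.006,"ax": 0,"ay": 0,"az": 0,"jaw": -1},
    {"x": 0,"y": 0,"z": 0.009,"ax": 0,"ay": 0,"az": 0,"jaw": -1},
    {"x": 0,"y": 0,"z": 0.012,"ax": 0,"ay": 0,"az": 0,"jaw": -1},
    {"x": 0,"y": 0,"z": 0.015,"ax": 0,"ay": 0,"az": 0,"jaw": -1},
    {"x": 0,"y": 0,"z": 0.018,"ax": 0,"ay": 0,"az": 0,"jaw": -1},
    {"x": 0,"y": 0,"z": 0.021,"ax": 0,"ay": 0,"az": 0,"jaw": -1},
    {"x": 0,"y": 0,"z": 0.024,"ax": 0,"ay": 0,"az": 0,"jaw": -1},
    {"x": 0,"y": 0,"z": 0.027,"ax": 0,"ay": 0,"az": 0,"jaw": -1},
    {"x": 0,"y": 0,"z": 0.027,"ax": 0,"ay": 0,"az": 0,"jaw": -1},
  ],
)

```text
time: 19.2
tool_pos: [502.6, 255.1, 152.6]
tcp_rot: [3.141, 0.001, 3.141]
contact_force: [-1.1, 2.2, -1.3]
grip_width: 42.0
finger_force: 30.0
```

send_rows(
  rows=[
    {"x": 0,"y": 0,"z": 0.002,"ax": 0,"ay": 0,"az": 0,"jaw": -1},
    {"x": 0,"y": 0,"z": 0.004,"ax": 0,"ay": 0,"az": 0,"jaw": -1},
    {"x": 0,"y": 0,"z": 0.006,"ax": 0,"ay": 0,"az": 0,"jaw": -1},
    {"x": 0,"y": 0,"z": 0.008,"ax": 0,"ay": 0,"az": 0,"jaw": -1},
    {"x": 0,"y": 0,"z": 0.009,"ax": 0,"ay": 0,"az": 0,"jaw": -1},
    {"x": 0,"y": 0,"z": 0.01,"ax": 0,"ay": 0,"az": 0,"jaw": -1},
    {"x": 0,"y": 0,"z": 0.011,"ax": 0,"ay": 0,"az": 0,"jaw": -1},
    {"x": 0,"y": 0,"z": 0.012,"ax": 0,"ay": 0,"az": 0,"jaw": -1},
    {"x": 0,"y": 0,"z": 0.012,"ax": 0,"ay": 0,"az": 0,"jaw": -1},
    {"x": 0,"y": 0,"z": 0.012,"ax": 0,"ay": 0,"az": 0,"jaw": -1},
  ],
)

```text
time: 20.45
tool_pos: [502.7, 255.0, 150.5]
tcp_rot: [3.141, 0.001, 3.141]
contact_force: [-2.9, 0.5, 6.7]
grip_width: 41.6
finger_force: 30.0
```

send_rows(
  rows=[
    {"x": 0,"y": 0,"z": 0.001,"ax": 0,"ay": 0,"az": 0,"jaw": -1},
    {"x": 0,"y": 0,"z": 0.002,"ax": 0,"ay": 0,"az": 0,"jaw": -1},
    {"x": 0,"y": 0,"z": 0.003,"ax": 0,"ay": 0,"az": 0,"jaw": -1},
    {"x": 0,"y": 0,"z": 0.004,"ax": 0,"ay": 0,"az": 0,"jaw": -1},
    {"x": 0,"y": 0,"z": 0.005,"ax": 0,"ay": 0,"az": 0,"jaw": -1},
    {"x": 0,"y": 0,"z": 0.006,"ax": 0,"ay": 0,"az": 0,"jaw": -1},
    {"x": 0,"y": 0,"z": 0.006,"ax": 0,"ay": 0,"az": 0,"jaw": -1},
    {"x": 0,"y": 0,"z": 0.006,"ax": 0,"ay": 0,"az": 0,"jaw": -1},
    {"x": 0,"y": 0,"z": 0.006,"ax": 0,"ay": 0,"az": 0,"jaw": -1},
    {"x": 0,"y": 0,"z": 0.006,"ax": 0,"ay": 0,"az": 0,"jaw": -1},
  ],
)

```text
time: 21.7
tool_pos: [502.8, 255.0, 149.7]
tcp_rot: [3.141, 0.002, 3.141]
contact_force: [-2.9, -0.2, 9.5]
grip_width: 42.3
finger_force: 30.0
```

```bash
python3 - <<'E'
from h import *
import cv2
for i in range(8):
    p,d=bot.capture("scene");o=bot.get_obs();print(o["time"],o["contact_force"].round(2) if hasattr(o["contact_force"],"round") else o["contact_force"],o["tool_pos"][2],o["finger_force"])
cv2.imwrite("pics/c5.png",cv2.resize(p[20:220,220:500,::-1],None,fx=2.8,fy=2.8))
E
```

```text
21.75 [-3.68  0.52  9.44] 149.72179660661243 30.001871287822723
21.8 [-3.31 -0.42  9.57] 149.71182038176704 30.00187039375305
21.85 [-2.89  0.52  9.9 ] 149.70346124785405 30.00178098678589
21.9 [-3.11  0.8  10.33] 149.70170019824306 30.001826584339142
21.95 [-3.67  0.52  9.07] 149.72268109342264 30.001794397830963
22.0 [-3.12  0.45  9.62] 149.7360962743349 30.001812279224396
22.05 [-3.82  0.37  9.67] 149.743349992699 30.00180333852768
22.1 [-3.46  0.34  9.25] 149.69654354932877 30.00178724527359
```

View pics/c5.png

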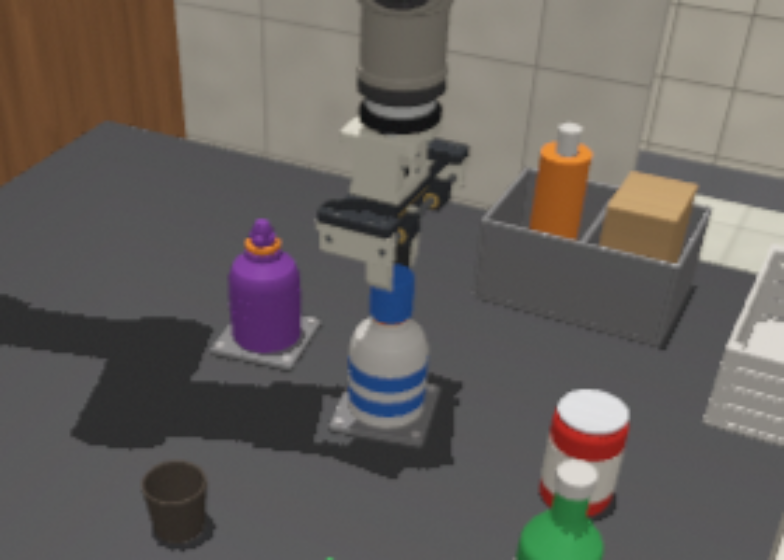

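The cap is seated over the neck at (390,290), with its lip on the seal at (390,320). The push is steady at about 9.6 N.

```bash
python3 -c "from plant import bot;print(bot.close_job())"
```

```text
the job is handed in; nothing more can be done
None
```

The blue cap is clicked onto the white-and-blue canister and was handed in while held down at about 9.6 N with a 30 N grip, at about 22 s; the arm touched nothing else on the worktop that I saw.

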